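# Load a counting chamber into the corner of a microscope stage

## Robot

A 6-joint arm with a two-finger parallel gripper is mounted at the origin on a cart in front of the work surface, level with it; the furniture and walls round the work are solid. World frame = base frame: x ahead of the robot, y to its left, z up, the work surface at z = 0. Lengths are in mm, angles in degrees, forces in N, time in s.
With the tool pointing down it reaches from about 300 to 850 mm from the base axis. Payload 4.2 kg.
Tool frame: the origin (TCP) lies midway between the tips of the shut fingers; the grasp point (between the pads) lies 19 mm behind it; z points along the fingers, y is the line along which they close (so a half turn about z gives the same grasp; the last joint's range is limited). The gripper opens to 91 mm and grips with 3 to 60 N. Pads are 32 mm wide; open, the fingers measure 118 mm over their backs; the gripper's body (76 mm by 178 mm) begins 60 mm behind the grasp point.
Start: joints at [69.729, 18.312, 89.639, -0, 72.044, -1.146], TCP at [188.393, 543.278, 213.976] pointing down, gripper open.
Joint ranges: [-177.97, 177.97], [-48.28, 115.42], [12.27, 149.76], [-77.06, 257.06], [2.81, 150.46], [-146.56, 146.56]. Speed limits (degrees/s): [147.25, 147.25, 180, 180, 180, 180].

## Interface

Orientations are given as [roll, pitch, yaw] about the fixed x, y, z axes, in that order (R = Rz(yaw) Ry(pitch) Rx(roll)).
In Python, from workcell import env gives the robot as it stands.
- The arm moves only by the shell command python3 -m jog 'ROWS' [FORCE]. ROWS is a JSON object of lists of equal length, an entry for each row: "jaw": the finger opening in mm, from 0 to 91.2; "slide": the shift along the tool's x, y, z in units of 30 mm (1.0 is 30 mm), a list of three; "spin": the turn about the tool's z in units of 8 degrees (1.0 is 8 degrees). In form: {"jaw": [jaw, ...], "slide": [[dx, dy, dz], ...], "spin": [spin, ...]}. A call has 1 to 10 rows; each row shifts and turns the commanded pose from where the row before left it, along the tool's axes as they then stand; what a row does not reach is not made up. A row lasts 1/10 s, in which the tool goes at most 50 mm and 8.59 degrees, less where a joint would pass 70% of its speed; a pose out of reach is approached as far as the arm can. A call is refused whole if a number of a shift passes 1 or a number of a turn 1, either way. A call with a gripper value outside its range is refused whole. The fingers move at their own pace and stop on an object; FORCE is the grip in N (left out, the last holds). Time passes only in rows, so rows that do not move let the fingers close. It gives the time, the measured TCP pose, the force, the opening and the grip force at its end, in the units of the state.
- env.state(): the state, without advancing time (a new reading comes with each control period).
- env.grab_frame(name): name is "scene" or "top"; returns the picture (420x560x3 uint8, red, green, blue); there is no depth.
- env.camera_model(name): a dict with "fx", "fy", "cx", "cy" (pixels), "D" ([k1, k2, p1, p2, k3] as OpenCV has them; the pictures are not rectified), "camera_from_world" (4x4, takes a point from world to camera coordinates). Camera axes: x right, y up, looking along -z (the intrinsics and any distortion apply to the point x, -y, -z); pixel columns grow to the right and rows downward; lengths in mm; the calibration is good to about 2 mm. A picture is of the moment at which its call begins. camera_model takes no time and is no camera call.
- env.job_done(): hands the job in; it is judged then, once.
The state is a dict: "time_s": time; "qpos": joint angles; "qvel": joint speeds; "effort": joint torques, N m; "ee_pos": TCP position; "ee_rot": TCP orientation; "force": force on the tool from outside, world axes, zero at the start; "torque": the same for the moment, N m; "gripper_width": finger opening in mm; "gripper_force": force on a finger pad.
Only numpy, scipy, OpenCV 4.12 (cv2) and the standard library are available. Lean on these libraries where they do the work, as an engineer would, in place of code of your own. Each camera call takes 0.05 s, during which the arm holds its last target. There are 200 camera calls.

## Task

With the fingertips only, and without pinching or lifting anything, gently push the metal-framed counting chamber back across the stage plate until its long side lies flush against the rail, and only then slide it along, keeping it against the rail, into the corner pocket until it is fully home against the end stop. Then push the retaining clip's knob round with a fingertip until the clip is fully swung over the chamber, against its stop, and draw the hand clear. Leave the things standing round the stage where they are.

Things in the scene. Friction and masses are not known exactly. Their poses are not given: they have to be found in the camera images.
- stage: Dark grey anodised microscope stage plate, fixed, lying on the bench: 130 mm deep (its x) by 230 mm long (its y), flat top 14 mm above the bench. Origin: centre of its underside; x points away from the robot, y to the left along its length, z up (turned by up to 0.3 rad). 'Stage frame' below means this frame, in mm. Aluminium rail, end stop and keeper stand on it.
- rail (a point): Point on the foot of the guide rail's straight inner face, at stage frame x = 42, y = 0, z = 14; axes as the stage. The rail runs along the far side of the plate, its inner face (towards the robot) at x = 42 from y = -102 to 110, 11 mm wide, 10 mm high above the plate top.
- pocket (a point): Where the centre of the chamber's underside lies when fully home: stage frame x = 25, y = 60, z = 14; axes as the stage. The pocket, open to the right, is made by the rail, an end stop (face at y = 98, 8 mm high) and in front a keeper bar parallel to the rail (inner face x = 6, 9 mm wide, 8 mm high, y = 59 to 105, flared lead-in from y = 47), so it is 36 mm wide.
- chamber: The counting chamber: flat aluminium frame with a glass centre, 34 mm (its x) by 76 mm (its y) by 8 mm high, 70 g (may vary by a third), lying loose on the right-hand front part of the plate, turned by up to 0.35 rad from the rail's direction. Origin: centre of its underside. It slides on the plate with friction.
- clip (a joint): Angle of the retaining clip (rad): 0 = against its stop, pointing across the pocket to the rail (stage +x); 1.57 = open, pointing right (stage -y). Closing moves its knob away from the robot, then left. Pivot: a post at stage frame x = -14, y = 84; friction holds it (0.5 N at the knob). Steel leaf 12 mm wide, 54 mm long, underside 10 mm above the plate top: it passes 2 mm over the chamber.
- clip_knob (a point): Centre of the top of the clip's round steel knob, 12 mm in diameter (8 mm at its neck), 45 mm from the post's axis. The knob stands from 12 to 25 mm above the plate top (its top is 39 mm above the bench).
- case: Bystander: flat black case, 44 by 92 by 19 mm, loose on the bench to the right of the stage. Origin: centre of its underside.
- can: Bystander: small white canister with a black cap, 36 mm in diameter, 54 mm high, loose on the bench in front of the stage's left part. Origin: centre of its underside.
- eyepiece: Bystander: black microscope eyepiece standing on the bench behind the rail, 34 mm in diameter, 44 mm high. Origin: centre of its underside.
- tweezers: Bystander: steel forceps, 16 by 125 by 10 mm, lying on the bench in front of the stage. Origin: centre of its underside.
- counter: Bystander: round hand tally counter, 56 by 53 by 24 mm, on the bench behind the rail. Origin: centre of its underside.
- vial: Bystander: small vial with a white cap, 28 mm in diameter, 48 mm high, standing on the bench to the left of the stage. Origin: centre of its underside.
Not all that is in view belongs to the job. Of the things shaped like the chamber, the aluminium one is meant.

How it is judged (in metres and radians):
On the way, in this order (a step that is already met when the one before it is completed fails the run):
1. the chamber lies with its long side against the rail, still to the right of the pocket (x of chamber in the frame of stage above 0.0225 m and angle between the y axis of chamber and the y axis of stage, either way round below 0.07 rad and y of chamber in the frame of stage below 0.02 m and value of joint clip above 0.8 rad), for 0.1 s.
2. the chamber is home in the corner pocket, the clip still open (x of chamber in the frame of stage above 0.022 m and y of chamber in the frame of stage above 0.057 m and angle between the y axis of chamber and the y axis of stage, either way round below 0.07 rad and value of joint clip above 0.8 rad), for 0.1 s.
At the end, for the whole second after the job is handed in: The chamber lies flat and at rest in the corner pocket, within 3 mm of the end stop and of the rail and within 0.07 rad of square, and the clip is swung over it to within 0.12 rad of its stop (x of chamber in the frame of stage between 0.022 and 0.027 m and y of chamber in the frame of stage between 0.057 and 0.062 m and z of chamber in the frame of stage between 0.012 and 0.016 m and angle between the y axis of chamber and the y axis of stage, either way round below 0.07 rad and linear speed of chamber below 0.01 m/s and value of joint clip below 0.12 rad); the robot touches nothing.
It fails at once if the chamber is lifted or tipped, or pushed off the stage plate (z of chamber in the frame of stage above 0.019 m or z of chamber in the frame of stage below 0.009 m or angle between chamber's own z axis and vertical above 0.2 rad).
It fails at once if the chamber is moved along towards the pocket while over 5 mm off the rail or turned askew to it (y of chamber in the frame of stage above 0 m and (x of chamber in the frame of stage below 0.02 m or angle between the y axis of chamber and the y axis of stage, either way round above 0.15 rad)).
It fails at once if the chamber is pinched or pressed hard (over 32 N) (contact force between the fingers and chamber above 32 N).
It fails at once if a thing beside the stage is moved by over 15 mm (distance of any of case, can, eyepiece, tweezers, counter, vial from where it was at the start of the episode above 0.015 m).
It also fails if it takes over 51 s, if anything falls off the work surface, if the arm or the gripper's body presses on something with over 40 N, if the wrist force passes 120 N, or if a joint passes its speed limit or range.

## Working session

There is one attempt and no reset: what is moved stays moved. The work goes in short steps, Python scripts to look and compute and a shell command to move; the robot and the scene stay as the last step left them, time stands still between calls to the robot, and variables do not carry over. Pictures are saved under pics/ and viewed, at most 11 in all, crops included, and the job is handed in when it is done.

```bash
mkdir -p pics; ls; python3 - <<'E'
from workcell import env
import cv2
for n in("top","scene"):
    f=env.grab_frame(n); cv2.imwrite(f"pics/{n}0.png",cv2.resize(f[:,:,::-1],(800,600),interpolation=cv2.INTER_CUBIC))
    m=env.camera_model(n); print(n,m)
s=env.state();print(s["time_s"],s["ee_pos"],s["ee_rot"],s["gripper_width"])
E
```

```text
pics
top {'fx': 521.151597427638, 'fy': 521.151597427638, 'cx': 282.7877902070299, 'cy': 208.50818793769182, 'D': array([-0.19754508,  0.        ,  0.        ,  0.        ,  0.        ]), 'camera_from_world': array([[ 1.18992613e-02, -9.99874791e-01, -1.04312053e-02,
         1.28498518e+02],
       [ 9.86479584e-01,  1.00333317e-02,  1.63576777e-01,
        -5.79384587e+02],
       [-1.63451635e-01, -1.22366139e-02,  9.86475457e-01,
        -1.21817217e+03],
       [ 0.00000000e+00,  0.00000000e+00,  0.00000000e+00,
         1.00000000e+00]])}
scene {'fx': 542.9711437735918, 'fy': 542.9711437735918, 'cx': 281.9525728273862, 'cy': 207.2594778596272, 'D': array([-0.14871825,  0.        ,  0.        ,  0.        ,  0.        ]), 'camera_from_world': array([[-8.34741432e-01, -5.50278892e-01, -1.99970609e-02,
         5.57258252e+02],
       [ 2.01007009e-01, -3.38323720e-01,  9.19311287e-01,
        -1.34221885e+02],
       [-5.12643077e-01,  7.63367671e-01,  3.93022741e-01,
        -9.42857656e+02],
       [ 0.00000000e+00,  0.00000000e+00,  0.00000000e+00,
         1.00000000e+00]])}
0.1 [188.25024987 542.86328099 213.23786226] [-1.79914442e+02 -1.48157969e-03  1.60872459e+02] 91.3783587522424
```

View pics/top0.png

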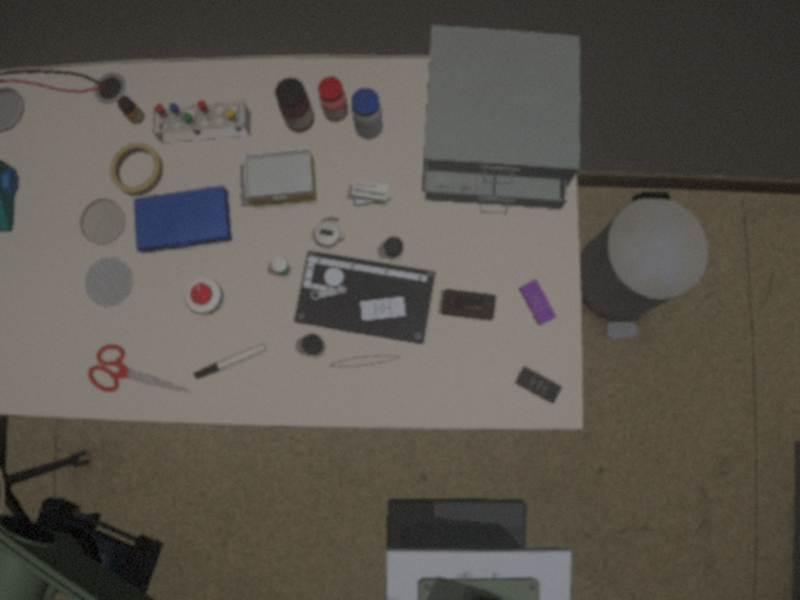

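View pics/scene0.png

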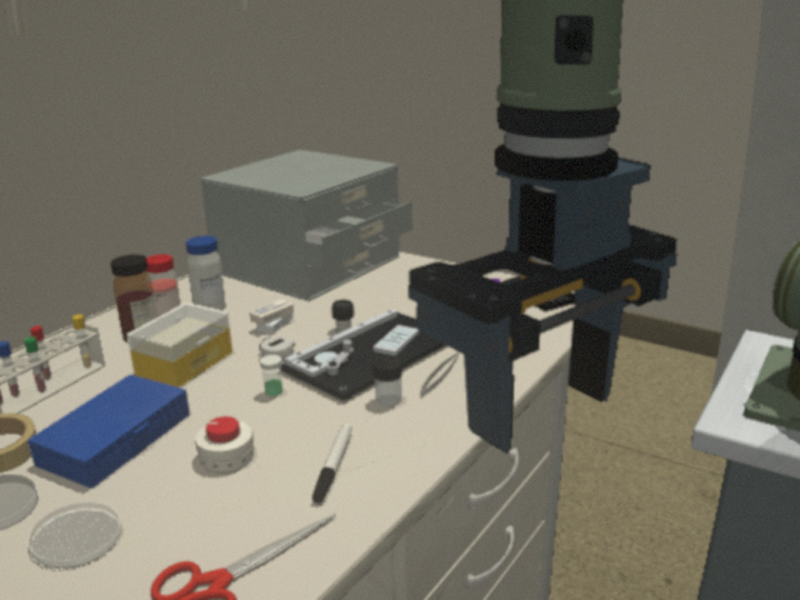

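The top view shows the stage corners at about (308,253), (435,270), (423,342) and (295,326). The chamber is at (383,308) and the clip at (328,292), pointing right. I'll enlarge both views.

```bash
cat > h.py <<'E'
from workcell import env
import cv2, numpy as np
def avg(n,k=1): return np.mean([env.grab_frame(n).astype(float) for _ in range(k)],0).astype(np.uint8)
def crop(f,x0,y0,w,h,s,name):
    c=cv2.resize(f[y0:y0+h,x0:x0+w,::-1],None,fx=s,fy=s,interpolation=cv2.INTER_CUBIC)
    c=cv2.convertScaleAbs(c,alpha=1.5)
    cv2.imwrite("pics/"+name,c)
def proj(n,P):
    m=env.camera_model(n);T=np.array(m["camera_from_world"]);P=np.atleast_2d(P)
    q=(P@T[:3,:3].T+T[:3,3])*[1,-1,-1]
    K=np.array([[m["fx"],0,m["cx"]],[0,m["fy"],m["cy"]],[0,0,1]])
    return cv2.projectPoints(q.reshape(-1,1,3),np.zeros(3),np.zeros(3),K,m["D"])[0].reshape(-1,2)
def unproj(n,uv,z):
    m=env.camera_model(n);T=np.array(m["camera_from_world"])
    K=np.array([[m["fx"],0,m["cx"]],[0,m["fy"],m["cy"]],[0,0,1]])
    p=cv2.undistortPoints(np.array(uv,float).reshape(-1,1,2),K,m["D"]).reshape(-1,2)
    d=np.c_[p[:,0],-p[:,1],-np.ones(len(p))]@T[:3,:3]
    o=-T[:3,:3].T@T[:3,3]
    return o+d*((np.broadcast_to(z,len(p))-o[2])/d[:,2])[:,None]
E
python3 - <<'E'
from h import *
crop(avg("top",2),200,172,110,75,7,"topc.png")
crop(avg("scene",2),175,195,150,90,5,"scc.png")
E
```

```text
(no output)
```

View pics/topc.png

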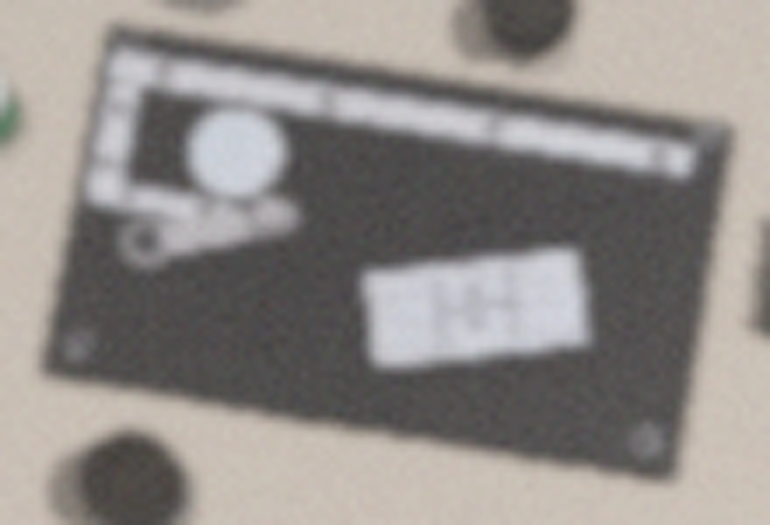

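View pics/scc.png

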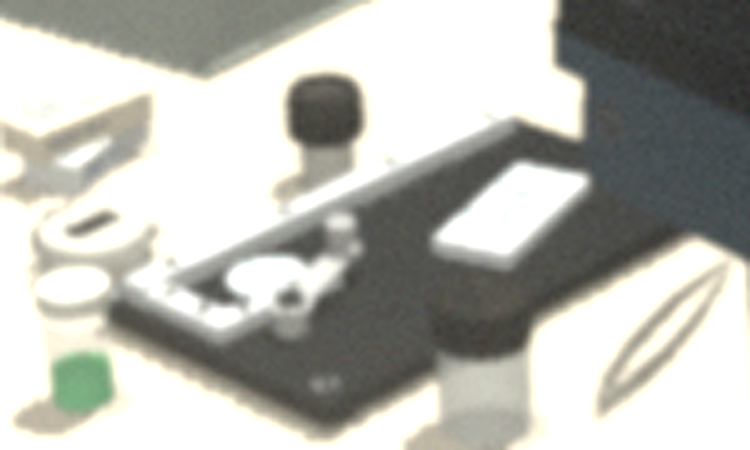

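The enlarged top crop gives these positions:
- **Stage:** corners at (113,28), (733,128), (672,478) and (45,373).
- **Chamber:** corners at (362,272), (580,248), (592,345) and (372,368).
- **Clip:** post at (147,243) and knob at (278,213), so the clip is open.

The disc in the pocket looks flat on the plate. Next I'll fit poses.

```bash
cat >> h.py <<'E'
def c2p(p,x0,y0,s): return (np.array(p,float)+.5)/s-.5+[x0,y0]
def fit(L,W):
    cl,cw=L.mean(0),W.mean(0);A=(L-cl);B=(W-cw)
    a=np.arctan2((A[:,0]*B[:,1]-A[:,1]*B[:,0]).sum(),(A*B).sum())
    R=np.array([[np.cos(a),-np.sin(a)],[np.sin(a),np.cos(a)]])
    return a,cw-R@cl,R,np.abs((L@R.T+cw-R@cl)-W).max()
E
python3 - <<'E'
from h import *
def top(p,z): return unproj("top",c2p(p,200,172,7),z)[:,:2]
S=top([(113,28),(733,128),(672,478),(45,373)],14)
a,t,R,e=fit(np.array([(65,115),(65,-115),(-65,-115),(-65,115.]) if 0 else [(65,115),(65,-115),(-65,-115),(-65,115.)]),S)
print("stage",a,t,e)
C=top([(362,272),(580,248),(592,345),(372,368)],22)
b,u,_,e2=fit(np.array([(17,38),(17,-38),(-17,-38),(-17,38.)]),C)
print("chamber",b,u,e2,"in stage",(u-t)@R,b-a)
for n,p,z in(("post",(147,243),28),("knob",(278,211),39),("railL",(113,62),24),("railR inner",(690,178),24),("rail inner left",(140,90),24)): 
    w=top([p],z)[0]; print(n,w,(w-t)@R)
w=top([(113,500),(520,20)],50); print("can,eyep",w,(w-t)@R)
# scene cross-check
for n,p,z in(("stage fl",(325,437),14),("knob",(341,222),39),("ch bl",(435,240),22),("ch fl",(512,266),22),("ch far",(588,180),22),("ch br",(520,163),22)):
    w=unproj("scene",c2p([p],175,195,5),z)[:,:2]; print(n,w,(w-t)@R)
E
```

```text
File "<stdin>", line 4
    a,t,R,e=fit(np.array([(65,115),(65,-115),(-65,-115),(-65,115.]) if 0 else [(65,115),(65,-115),(-65,-115),(-65,115.)]),S)
                                                                 ^
SyntaxError: closing parenthesis ']' does not match opening parenthesis '('
```

```bash
python3 - <<'E'
from h import *
def top(p,z): return unproj("top",c2p(p,200,172,7),z)[:,:2]
S=top([(113,28),(733,128),(672,478),(45,373)],14)
a,t,R,e=fit(np.array([(65,115),(65,-115),(-65,-115),(-65,115.)]),S)
print("stage",a,t,e)
C=top([(362,272),(580,248),(592,345),(372,368)],22)
b,u,_,e2=fit(np.array([(17,38),(17,-38),(-17,-38),(-17,38.)]),C)
print("chamber",b,u,e2,"in stage",(u-t)@R,b-a)
for n,p,z in(("post",(147,243),28),("knob",(278,211),39),("railL",(113,62),24),("railR inner",(690,178),24),("rail inner left",(140,90),24)): 
    w=top([p],z)[0]; print(n,w,(w-t)@R)
w=top([(113,500),(520,20)],50); print("can,eyep",w,(w-t)@R)
for n,p,z in(("stage fl",(325,437),14),("knob",(341,222),39),("ch bl",(435,240),22),("ch fl",(512,266),22),("ch far",(588,180),22),("ch br",(520,163),22)):
    w=unproj("scene",c2p([p],175,195,5),z)[:,:2]; print(n,w,(w-t)@R)
E
```

```text
stage -0.1561000404773711 [585.97152869 204.47335134] 1.7756906501293912
chamber 0.12027310119530578 [564.12804853 172.53986531] 1.2778815650720219 in stage [-16.6132889  -34.94114747] 0.2763731416726769
post [585.32836392 289.62110668] [-13.87299861  84.01246223]
knob [595.3339336  242.20039716] [ 3.38326316 38.72387044]
railL [651.78875549 304.6213537 ] [ 49.447267   109.16271116]
railR inner [611.36567649  97.35123234] [  41.73932242 -101.87168442]
rail inner left [641.58396653 294.50255595] [40.93969466 97.58044029]
can,eyep [[491.62090049 295.78103563]
 [662.29214539 157.81531719]] [[-107.39874798   75.52908833]
 [  82.6464206   -34.22539768]]
stage fl [[529.96860058 343.01225084]] [[-76.86020205 128.14782078]]
knob [[596.03764179 244.42024094]] [[ 3.7333029  41.02612669]]
ch bl [[575.98849585 210.98260364]] [[-10.87362323   4.87807626]]
ch fl [[537.64308084 213.67489259]] [[-49.17136221   1.57618876]]
ch far [[553.61473113 133.7982926 ]] [[-20.97574542 -74.84613804]]
ch br [[586.71993192 134.57079854]] [[ 11.60683376 -68.93626336]]
```

The stage fit checks out: the post comes out at (-13.9, 84.0) against the nominal (-14, 84). The chamber is at stage (-17, -35), turned +0.28 rad, and the clip is at about 1.2 rad. I'll turn the tool square to the stage and move to in front of the chamber.

```bash
cat >> h.py <<'E'
SA,ST=-0.1561,np.array([585.97,204.47]); SR=np.array([[np.cos(SA),-np.sin(SA)],[np.sin(SA),np.cos(SA)]])
def st():
    s=env.state();p=s["ee_pos"];q=(np.array(p[:2])-ST)@SR
    print("t%.1f stage x%.1f y%.1f z%.1f yawerr%.2f"%(s["time_s"],*q,p[2],(s["ee_rot"][2]-171.06+180)%360-180),"rp",np.round(s["ee_rot"][:2],2),"F",np.round(np.array(s["force"])[:2]@SR,1),np.round(s["force"][2],1),"w%.1f"%s["gripper_width"])
E
python3 -m jog '{"jaw":[36,36,36,36,36,36,36,36,36,36],"slide":[[-0.2,-0.2,0],[-0.5,-0.5,0],[-0.9,-0.8,0],[-0.9,-0.8,0],[-0.9,-0.8,0],[-0.9,-0.8,0],[-0.9,-0.8,0],[-0.9,-0.8,0],[-0.9,-0.8,0],[-0.9,-0.8,0]],"spin":[-0.65,-0.63,0,0,0,0,0,0,0,0]}'; python3 -c "from h import *; st()"
```

```text
time_s: 1.3
ee_pos: [387.6, 293.2, 214.1]
ee_rot: [180.0, 0.0, 171.1]
force: [0.1, -0.2, -0.3]
gripper_width: 36.3
gripper_force: 0.0
t1.3 stage x-209.8 y56.8 z214.1 yawerr0.06 rp [1.7998e+02 2.0000e-02] F [ 0.1 -0.1] -0.3 w36.3
```

```bash
python3 -m jog '{"jaw":[36,36,36,36,36,36,36,36,36,36],"slide":[[-0.8,-0.6,0],[-0.8,-0.6,0.3],[-0.8,-0.6,0.5],[-0.7,-0.5,0.7],[-0.6,-0.3,0.7],[-0.3,0,0.7],[0,0,0.7],[0,0,0.7],[0,0,0.5],[0,0,0]],"spin":[0,0,0,0,0,0,0,0,0,0]}'; python3 -c "from h import *; st()"
```

```text
time_s: 2.3
ee_pos: [491.8, 198.2, 68.0]
ee_rot: [-179.9, -0.2, 171.1]
force: [-0.2, -0.3, -0.2]
gripper_width: 36.3
gripper_force: 0.0
t2.3 stage x-92.1 y-20.8 z68.0 yawerr0.05 rp [-179.87   -0.24] F [-0.2 -0.3] -0.2 w36.3
```

```bash
python3 -m jog '{"jaw":[36,36,36,36,36,36,36],"slide":[[-0.2,-0.34,0.4],[-0.2,-0.2,0.5],[-0.2,0,0.4],[-0.1,0,0.2],[0,0,0.13],[0,0,0.05],[0,0,0]],"spin":[0,0,0,0,0,0,0]}'; python3 - <<'E'
from h import *
st(); crop(avg("top"),200,172,110,75,7,"topd.png")
E
```

```text
time_s: 3.0
ee_pos: [511.5, 179.8, 19.7]
ee_rot: [180.0, 0.0, 171.1]
force: [0.4, -0.1, -0.2]
gripper_width: 36.2
gripper_force: 0.0
t3.0 stage x-69.7 y-36.0 z19.7 yawerr0.07 rp [1.7999e+02 1.0000e-02] F [ 0.4 -0. ] -0.2 w36.2
```

View pics/topd.png

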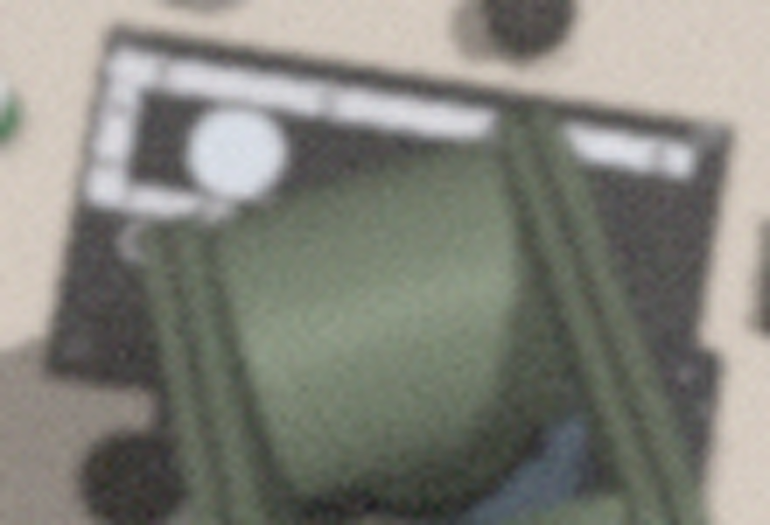

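The arm hides the stage from above, so I'll use force readings and the scene camera. I'll lower a little and push in slowly.

```bash
python3 -m jog '{"jaw":[36,36,36,36,36,36,36,36,36,36],"slide":[[0,-0.03,0.07],[-0.15,0,0],[-0.15,0,0],[-0.1,0,0],[-0.1,0,0],[-0.1,0,0],[-0.1,0,0],[-0.1,0,0],[-0.1,0,0],[-0.1,0,0]],"spin":[0,0,0,0,0,0,0,0,0,0]}'; python3 -c "from h import *; st()"
python3 -m jog '{"jaw":[36,36,36,36,36,36],"slide":[[-0.1,0,0],[-0.1,0,0],[-0.1,0,0],[-0.1,0,0],[-0.1,0,0],[-0.1,0,0]],"spin":[0,0,0,0,0,0]}'; python3 - <<'E'
from h import *
st(); crop(avg("scene"),175,195,150,90,5,"scd.png")
E
```

```text
time_s: 4.05
ee_pos: [541.3, 174.0, 17.5]
ee_rot: [180.0, 0.0, 171.1]
force: [-0.9, -0.3, -0.2]
gripper_width: 36.0
gripper_force: 0.1
t4.0 stage x-39.4 y-37.0 z17.5 yawerr0.05 rp [179.99   0.  ] F [-0.8 -0.4] -0.2 w36.0
time_s: 4.65
ee_pos: [559.1, 171.2, 17.4]
ee_rot: [180.0, -0.0, 171.1]
force: [-0.5, -0.2, -0.5]
gripper_width: 36.1
gripper_force: 0.2
t4.7 stage x-21.4 y-37.0 z17.4 yawerr0.06 rp [180.  -0.] F [-0.5 -0.3] -0.5 w36.1
```

View pics/scd.png

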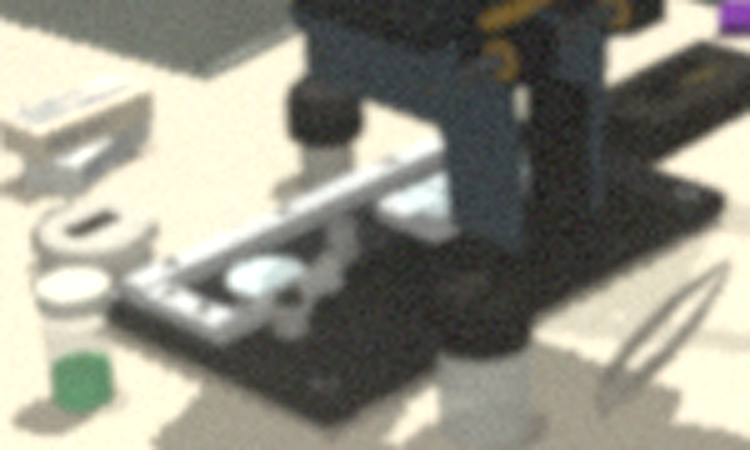

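The chamber's left end shows at about (378,208) to (440,240), roughly parallel to the rail and about 12 mm from it. I'll go on pushing until the force rises.

```bash
python3 -m jog '{"jaw":[36,36,36,36,36,36],"slide":[[-0.1,0,0],[-0.1,0,0],[-0.1,0,0],[-0.05,0,0],[-0.03,0,0],[0,0,0]],"spin":[0,0,0,0,0,0]}' >/dev/null; python3 - <<'E'
from h import *
st()
for p in((378,208),(440,240)):
    w=unproj("scene",c2p([p],175,195,5),22)[:,:2]; print((w-ST)@SR)
E
```

```text
t5.3 stage x-10.1 y-37.0 z17.5 yawerr0.05 rp [1.7999e+02 2.0000e-02] F [0.4 0.9] 0.6 w36.4
[[26.76084793 -0.69997128]]
[[-12.38184521   3.6077116 ]]
```

```bash
J='x'; python3 -m jog '{"jaw":[36,36,36,36],"slide":[[-0.03,0,0],[-0.03,0,0],[-0.03,0,0],[0,0,0]],"spin":[0,0,0,0]}' >/dev/null; python3 -c "from h import *; st()"
python3 -m jog '{"jaw":[36,36,36],"slide":[[-0.03,0,0],[-0.03,0,0],[0,0,0]],"spin":[0,0,0]}' >/dev/null; python3 -c "from h import *; st()"
```

```text
t5.7 stage x-7.6 y-37.0 z17.5 yawerr0.05 rp [ 1.7999e+02 -1.0000e-02] F [-2.4  0.4] -0.1 w36.2
t6.0 stage x-7.5 y-37.0 z17.4 yawerr0.03 rp [-179.98   -0.21] F [-5.5  0.3] 3.9 w35.5
```

The force rises at x = -7.6, as expected for a chamber flush on the rail. I'll back off, lift, check that the cabinet clears, and look.

```bash
python3 -m jog '{"jaw":[36,36,20,0,0,0,0,0,0,0],"slide":[[0.2,0,0],[0.4,0,0],[0.4,0,-0.5],[0.6,0,-0.8],[0.6,0,-0.6],[0.3,0,0],[0.6,0,0],[0.8,0,0],[0.8,0,0],[0.3,0,0]],"spin":[0,0,0,0,0,0,0,0,0,0]}' >/dev/null; python3 - <<'E'
from h import *
st()
f=avg("top");crop(f,200,150,110,85,7,"tope.png")
w=unproj("top",[(343,149),(297,140),(395,143)],80)[:,:2];print((w-ST)@SR)
E
```

```text
t7.0 stage x-158.3 y-38.0 z73.4 yawerr0.11 rp [-1.7992e+02 -1.3000e-01] F [ 0.7 -0.6] 0.2 w0.3
[[ 166.1150987  -190.71419033]
 [ 169.83535768  -77.03222421]
 [ 203.24110916 -314.63040086]]
```

View pics/tope.png

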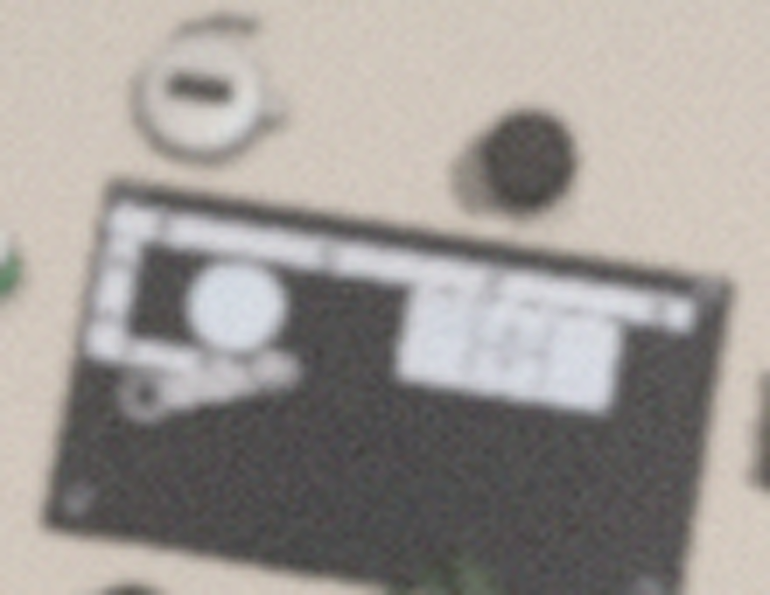

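The picture shows the chamber flush to the rail, right end from (620,320) to (610,412), which is stage y of about -77. I'll go round to its right end with the fingers shut.

```bash
python3 -m jog '{"jaw":[0,0,0,0,0,0,0,0,0,0],"slide":[[-0.3,-0.2,0],[-0.7,-0.4,0],[-0.9,-0.5,0],[-0.9,-0.5,0],[-0.9,-0.4,0],[-0.9,-0.1,0],[-0.8,0,0],[-0.4,0,0],[-0.1,0,0],[0,0,0]],"spin":[0,0,0,0,0,0,0,0,0,0]}' >/dev/null;  python3 -c "from h import *; st()"
```

```text
t8.1 stage x21.4 y-100.3 z73.9 yawerr0.03 rp [-1.7999e+02 -5.0000e-02] F [ 0.1 -0.4] 0.2 w0.4
```

Down 56 mm, then push left to contact.

```bash
python3 -m jog '{"jaw":[0,0,0,0,0,0,0],"slide":[[0,0,0.3],[0,0,0.5],[0,0,0.5],[0,0,0.35],[0,0,0.15],[0,0,0.08],[0,0,0]],"spin":[0,0,0,0,0,0,0]}' >/dev/null;  python3 -c "from h import *; st()"
python3 -m jog '{"jaw":[0,0,0,0,0,0,0,0,0,0],"slide":[[0,0.1,0],[0,0.1,0],[0,0.1,0],[0,0.1,0],[0,0.1,0],[0,0.1,0],[0,0.1,0],[0,0.1,0],[0,0.1,0],[0,0.1,0]],"spin":[0,0,0,0,0,0,0,0,0,0]}' >/dev/null;  python3 -c "from h import *; st()"
```

```text
t8.8 stage x21.3 y-99.9 z18.1 yawerr0.06 rp [1.7999e+02 1.0000e-02] F [-0.5  0.5] -0.4 w0.2
t9.8 stage x21.4 y-69.8 z18.1 yawerr0.06 rp [1.8e+02 1.0e-02] F [-0.4 -1.3] 1.0 w0.3
```

```bash
python3 -m jog '{"jaw":[0,0,0,0],"slide":[[0,0.1,0],[0,0.1,0],[0,0.1,0],[0,0.05,0]],"spin":[0,0,0,0]}' >/dev/null;  python3 - <<'E'
from h import *
st(); crop(avg("scene"),175,195,150,90,5,"sce.png")
E
```

```text
t10.2 stage x21.3 y-59.1 z18.1 yawerr0.07 rp [1.7999e+02 1.0000e-02] F [ 0.5 -1.7] 2.3 w0.4
```

View pics/sce.png

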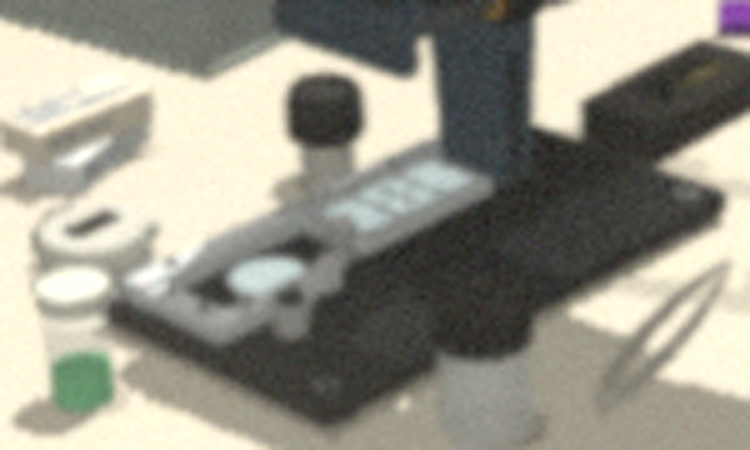

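The chamber lies along the rail, its front right corner at (495,183), and the clip is still open. I'll continue.

```bash
python3 -m jog '{"jaw":[0,0,0,0,0,0,0,0,0,0],"slide":[[0,0.12,0],[0,0.12,0],[0,0.12,0],[0,0.12,0],[0,0.12,0],[0,0.12,0],[0,0.12,0],[0,0.12,0],[0,0.12,0],[0,0.12,0]],"spin":[0,0,0,0,0,0,0,0,0,0]}' >/dev/null;  python3 -c "from h import *; st()"
python3 -m jog '{"jaw":[0,0,0,0,0,0,0,0,0,0],"slide":[[0,0.1,0],[0,0.1,0],[0,0.1,0],[0,0.1,0],[0,0.1,0],[0,0.1,0],[0,0.1,0],[0,0.1,0],[0,0,0],[0,0,0]],"spin":[0,0,0,0,0,0,0,0,0,0]}' >/dev/null;  python3 -c "from h import *; st()"
```

```text
t11.2 stage x21.2 y-23.2 z18.1 yawerr0.06 rp [180.   0.] F [ 0.6 -1.6] 2.4 w0.4
t12.2 stage x21.1 y0.9 z17.8 yawerr0.06 rp [ 1.7997e+02 -1.0000e-02] F [ 0.5 -0. ] -0.2 w0.7
```

```bash
python3 -m jog '{"jaw":[0,0,0,0,0,0],"slide":[[0,0.05,0],[0,0.05,0],[0,0.04,0],[0,0.04,0],[0,0.03,0],[0,0,0]],"spin":[0,0,0,0,0,0]}' >/dev/null;  python3 -c "from h import *; st()"
python3 -m jog '{"jaw":[0,0,0,0],"slide":[[0,0.03,0],[0,0.03,0],[0,0.03,0],[0,0,0]],"spin":[0,0,0,0]}' >/dev/null;  python3 -c "from h import *; st()"
```

```text
t12.8 stage x21.2 y7.0 z18.1 yawerr0.06 rp [179.99   0.  ] F [-0.4 -0.6] 0.4 w0.8
t13.2 stage x21.2 y9.7 z18.1 yawerr0.06 rp [179.99   0.  ] F [0.6 0.3] 0.2 w0.5
```

```bash
python3 -m jog '{"jaw":[0,0,0],"slide":[[0,0.04,0],[0,0.03,0],[0,0,0]],"spin":[0,0,0]}' >/dev/null;  python3 -c "from h import *; st()"
python3 -m jog '{"jaw":[0,0,0],"slide":[[0,0.03,0],[0,0.03,0],[0,0,0]],"spin":[0,0,0]}' >/dev/null;  python3 - <<'E'
from h import *
st(); crop(avg("scene"),175,195,150,90,5,"scf.png")
E
```

```text
t13.5 stage x21.3 y11.8 z18.1 yawerr0.06 rp [1.7999e+02 1.0000e-02] F [ 0.9 -0.5] -0.2 w0.1
t13.8 stage x21.2 y13.1 z18.0 yawerr0.07 rp [-1.7996e+02 -1.0000e-02] F [ 0.9 -1.2] 0.1 w0.2
```

View pics/scf.png

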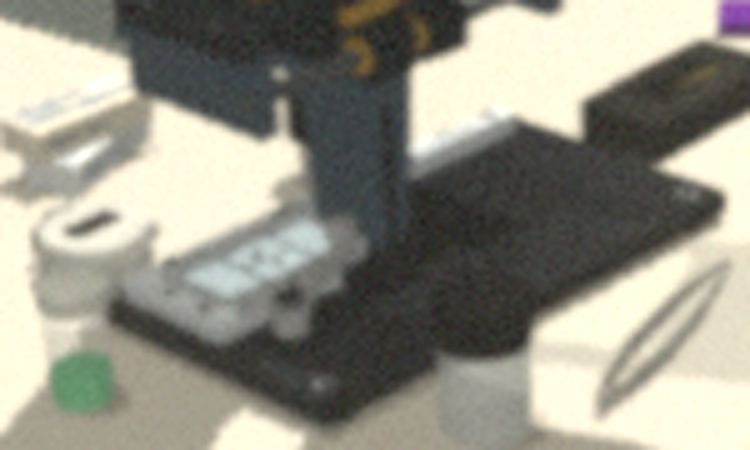

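The chamber is in the pocket, its glass running from (188,280) to (330,235), close to home. I'll step on until the force rises.

```bash
python3 -m jog '{"jaw":[0,0,0],"slide":[[0,0.03,0],[0,0.03,0],[0,0,0]],"spin":[0,0,0]}' >/dev/null;  python3 -c "from h import *; st()"
python3 -m jog '{"jaw":[0,0,0],"slide":[[0,0.03,0],[0,0.02,0],[0,0,0]],"spin":[0,0,0]}' >/dev/null;  python3 -c "from h import *; st()"
```

```text
t14.2 stage x21.2 y13.3 z18.0 yawerr0.10 rp [-1.7981e+02 -4.0000e-02] F [ 1.2 -7.3] 2.8 w0.4
t14.4 stage x21.1 y13.5 z17.9 yawerr0.13 rp [-1.7968e+02 -7.0000e-02] F [  1.6 -11.1] 1.7 w0.3
```

It's home: contact at y = 13.2, with the force rising to 11 N. I'll back away, lift and turn the tool 34° to push the knob along the chord of its arc.

```bash
python3 -m jog '{"jaw":[0,0,0,0,0,0,0,0,0,0],"slide":[[0,-0.2,0],[0,-0.6,0],[0,0,-0.3],[0,0,-0.5],[0,0,-0.4],[0,0,0],[0,0,0],[0,0,0],[0,0,0],[0,0,0]],"spin":[0,0,0,0.6,0.9,0.9,0.9,0.7,0.29,0]}' >/dev/null;  python3 - <<'E'
from h import *
st();print(np.round(env.state()["qpos"],0)); crop(avg("top"),200,150,110,85,7,"topf.png")
E
```

```text
t15.4 stage x21.5 y-6.9 z54.8 yawerr-34.28 rp [1.7991e+02 1.0000e-02] F [-0.3  0.4] -0.2 w0.4
[ 17.  31.  93.   0.  56. -30.]
```

View pics/topf.png

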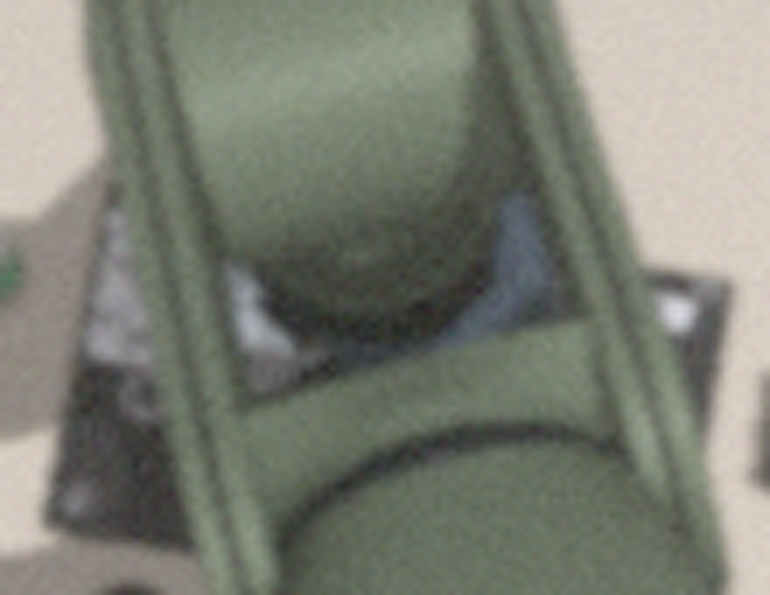

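The arm hides most of the top view, but the parts of the stage still showing look undisturbed. I'll move in front of the knob at z = 30.

```bash
python3 -m jog '{"jaw":[0,0,0,0,0,0,0],"slide":[[0.4,0,0],[0.5,0.07,0],[0.38,0,0.1],[0,0,0.4],[0,0,0.25],[0,0,0.08],[0,0,0]],"spin":[0,0,0,0,0,0,0]}' >/dev/null;  python3 -c "from h import *; st()"
python3 -m jog '{"jaw":[0,0,0,0,0,0,0,0],"slide":[[0,0.1,0],[0,0.1,0],[0,0.1,0],[0,0.1,0],[0,0.1,0],[0,0.1,0],[0,0.1,0],[0,0.1,0]],"spin":[0,0,0,0,0,0,0,0]}' >/dev/null;  python3 -c "from h import *; st()"
```

```text
t16.2 stage x-9.4 y15.7 z28.2 yawerr-34.29 rp [-1.7992e+02 -4.0000e-02] F [ 0.3 -0.4] 0.6 w0.8
t17.0 stage x4.3 y36.1 z29.1 yawerr-34.27 rp [-180.   -0.] F [-0.9 -0.7] 0.1 w0.7
```

```bash
python3 -m jog '{"jaw":[0,0,0,0,0,0,0,0,0,0],"slide":[[0,0.1,0],[0,0.1,0],[0,0.1,0],[0,0.1,0],[0,0.1,0],[0,0.1,0],[0,0.1,0],[0,0.1,0],[0,0.1,0],[0,0,0]],"spin":[0,0,0,0,0,0,0,0,0,0]}' >/dev/null;  python3 -c "from h import *; st()"
python3 -m jog '{"jaw":[0,0,0,0,0],"slide":[[0,0.06,0],[0,0.06,0],[0,0.06,0],[0,0.04,0],[0,0,0]],"spin":[0,0,0,0,0]}' >/dev/null;  python3 -c "from h import *; st()"
```

```text
t18.0 stage x19.6 y58.8 z29.1 yawerr-34.25 rp [179.97  -0.  ] F [0.  0.1] 0.0 w0.5
t18.5 stage x23.2 y63.9 z29.2 yawerr-34.26 rp [179.98   0.  ] F [-0.8 -0.4] 0.1 w0.3
```

```bash
python3 -m jog '{"jaw":[0,0,0,0],"slide":[[0,0.05,0],[0,0.05,0],[0,0.04,0],[0,0,0]],"spin":[0,0,0,0]}' >/dev/null;  python3 -c "from h import *; st()"
python3 -m jog '{"jaw":[0,0,0],"slide":[[0,0.04,0],[0,0.04,0],[0,0,0]],"spin":[0,0,0]}' >/dev/null;  python3 -c "from h import *; st()"
```

```text
t18.9 stage x25.6 y67.4 z29.2 yawerr-34.26 rp [179.98   0.  ] F [ 0.1 -0.2] -0.1 w0.7
t19.2 stage x26.8 y69.2 z29.1 yawerr-34.26 rp [-1.7999e+02 -1.0000e-02] F [-1.6 -0.4] -0.5 w0.8
```

```bash
python3 -m jog '{"jaw":[0,0,0],"slide":[[0,0.03,0],[0,0.03,0],[0,0,0]],"spin":[0,0,0]}' >/dev/null;  python3 -c "from h import *; st()"
python3 -m jog '{"jaw":[0,0,0],"slide":[[0,0.03,0],[0,0.03,0],[0,0,0]],"spin":[0,0,0]}' >/dev/null;  python3 -c "from h import *; st()"
```

```text
t19.5 stage x27.0 y69.6 z29.0 yawerr-34.25 rp [-1.7983e+02 -3.0000e-02] F [-2.8 -3.8] 2.2 w0.2
t19.8 stage x27.1 y69.8 z28.8 yawerr-34.24 rp [-1.7964e+02 -6.0000e-02] F [-5.7 -7. ] 3.1 w0.4
```

The clip is against its stop: the knob comes out at about (32, 84), and the force is 9 N. I'll draw clear and look.

```bash
python3 -m jog '{"jaw":[0,0,0,0,0,0,0,0,0,0],"slide":[[0,-0.2,0],[0,-0.5,0],[0,-0.3,-0.5],[0,0,-0.9],[0.3,0,-0.9],[0.8,-0.8,-0.3],[0.9,-0.9,0],[0.9,-0.9,0],[0.9,-0.9,0],[0.9,-0.9,0]],"spin":[0,0,0,0,0,0,0,0,0,0]}' >/dev/null
python3 -m jog '{"jaw":[0,0,0,0,0],"slide":[[0.9,-0.6,0],[0.9,-0.6,0],[0.5,-0.3,0],[0,0,0],[0,0,0]],"spin":[0,0,0,0,0]}' >/dev/null
python3 - <<'E'
from h import *
st(); crop(avg("top",2),190,150,120,85,6,"topg.png")
E
```

```text
t21.3 stage x-260.2 y20.3 z108.3 yawerr-34.22 rp [1.7978e+02 4.0000e-02] F [0.2 0.2] 0.0 w0.3
```

View pics/topg.png

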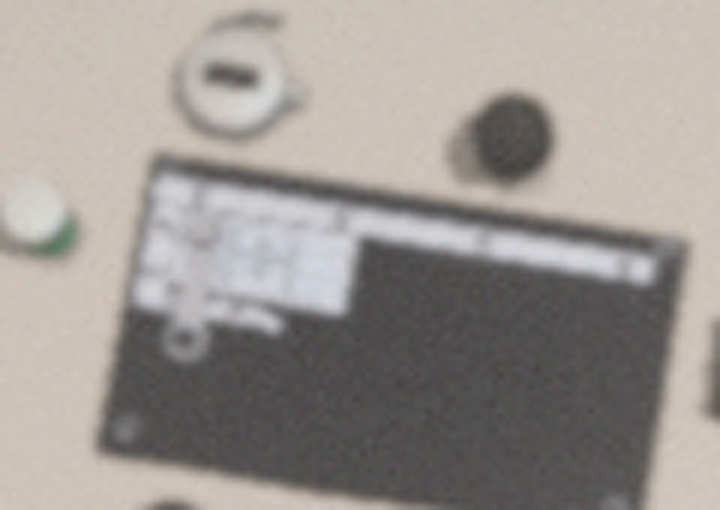

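The chamber sits in the corner with its right edge from (358,240) to (347,315). The clip runs from the post at (186,338) to the knob at (205,228), straight across to the rail, and the bystanders haven't moved. One number check, then I'll hand it in.

```bash
python3 - <<'E'
from h import *
for p,z in(((358,240),22),((347,315),22),((205,228),39)):
    print((unproj("top",c2p([p],190,150,6),z)[:,:2]-ST)@SR)
print(env.job_done())
E
```

```text
[[40.56372405 21.7682539 ]]
[[ 8.55462426 20.6232079 ]]
[[31.96742928 83.26639346]]
the job is handed in; nothing more can be done
None
```

The chamber is home in the corner pocket and the clip is swung over it against its stop, with the hand clear; I handed the job in at about 21 s, and no verdict came back.

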